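Show the pins of a suspect relay to the inspection camera

TASK

The relay with the red sticker on the test panel is suspected of burnt pins: swing its wire hold-down clip clear, pull the relay out of its socket and hold it up to the inspection camera, pins facing squarely into the lens, centred on it, with the pin tips 80 mm from the glass. Finish while holding it still there in the gripper, clear of the camera and the panel. Leave the other two relays clipped in their sockets, the screwdriver where it lies and the camera as it is set.

Things in the scene. Friction and masses are not known exactly. Their poses are not given: they have to be found in the camera images.
- suspect_relay: to inspect: relay, clear cover, black base, red stickers on top and on the two faces across its x axis. Cover 35 x 35 mm, base 36 x 36, 54 mm tall above the seating plane, 85 g. Origin: centre of that plane (base underside); z from the pins to the top. Below it: 8 brass pins 11 mm long and a central spigot, 8 x 13 mm, plugged in; sprung contacts hold it: pulls out upwards with 5 to 10 N
- suspect_relay_pins (a point): centre of the ring of pin tips of the red-stickered relay, 11 mm below its seating plane; axes as the relay
- suspect_relay_top (a point): centre of the red-stickered relay's top, 54 mm above its seating plane
- relay_2: same kind of relay with white stickers, to be left clipped in; origin and axes as suspect_relay
- relay_3: second relay with white stickers, to be left clipped in; origin and axes as suspect_relay
- panel: grey test panel fixed to the bench, 200 mm (x) by 270 mm (y), with a rail along y carrying three black relay sockets 66 mm apart; terminal blocks 48 mm high at both rail ends, a duct 38 mm high along its -x edge. Origin: centre of the underside; z up. Relays stand at x = 0, upright, with the panel's yaw
- socket_a (a point): the +y socket of the panel: centre of its top face, 39.5 mm above the bench, where a seated relay has its origin. Socket 38 mm wide (y), 78 mm long (x), stepped down at its x ends. Which relay sits in which socket varies
- clip_a (a joint): angle (rad) of the wire hold-down clip of socket a: 0 = upright over the relay, locking it in; grows to 1.6 as it swings over towards the panel's +x and lies down. Hinge axis parallel to the panel's y, 10 mm below point socket_a. Wire legs at y = +-22.5 mm, cross wire 69 mm from the hinge, about 3 mm over the relay when closed. Light friction (0.3 N at the tab): stays where left
- clip_a_tab (a point): centre of the blue thumb tab on the cross wire of clip a: 5 mm thick (along the swing), 16 mm wide (y), 21 mm tall, 77.5 mm from the hinge; its z axis points away from the hinge. Push it towards the panel's +x to open
- socket_b (a point): the middle socket of the panel: centre of its top face, 39.5 mm above the bench, where a seated relay has its origin. Socket 38 mm wide (y), 78 mm long (x), stepped down at its x ends. Which relay sits in which socket varies
- clip_b (a joint): angle (rad) of the wire hold-down clip of socket b: 0 = upright over the relay, locking it in; grows to 1.6 as it swings over towards the panel's +x and lies down. Hinge axis parallel to the panel's y, 10 mm below point socket_b. Wire legs at y = +-22.5 mm, cross wire 69 mm from the hinge, about 3 mm over the relay when closed. Light friction (0.3 N at the tab): stays where left
- clip_b_tab (a point): centre of the blue thumb tab on the cross wire of clip b: 5 mm thick (along the swing), 16 mm wide (y), 21 mm tall, 77.5 mm from the hinge; its z axis points away from the hinge. Push it towards the panel's +x to open
- socket_c (a point): the -y socket of the panel: centre of its top face, 39.5 mm above the bench, where a seated relay has its origin. Socket 38 mm wide (y), 78 mm long (x), stepped down at its x ends. Which relay sits in which socket varies
- clip_c (a joint): angle (rad) of the wire hold-down clip of socket c: 0 = upright over the relay, locking it in; grows to 1.6 as it swings over towards the panel's +x and lies down. Hinge axis parallel to the panel's y, 10 mm below point socket_c. Wire legs at y = +-22.5 mm, cross wire 69 mm from the hinge, about 3 mm over the relay when closed. Light friction (0.3 N at the tab): stays where left
- clip_c_tab (a point): centre of the blue thumb tab on the cross wire of clip c: 5 mm thick (along the swing), 16 mm wide (y), 21 mm tall, 77.5 mm from the hinge; its z axis points away from the hinge. Push it towards the panel's +x to open
- inspection_camera: base and post of the bench inspection camera (fixed): dark plate 120 x 100 mm, post and fork to 99 mm height. Origin: underside, straight below the head's tilt axis (95 mm above the bench); the lens leans towards its -x side
- camera_head (a joint): tilt (rad) of the white camera head from looking straight up (0) towards the stand's -x; stiff, must be left as set
- lens (a point): centre of the lens's front glass (24 mm wide), in the middle of the white ring light (64 mm wide); its z axis is the optical axis and points out of the lens, upwards and leaning
- focus (a point): the point in the air on the optical axis 80 mm in front of the glass where the camera is in focus; axes as point lens
- screwdriver: loose screwdriver, orange handle, 170 mm long, lying on the bench mat along its x axis, to be left alone

How it is judged:
By the outcome, as a careful person would: the job done as asked, in the order asked, and still so for the second after the job is handed in, while the arm keeps its last pose, push and grip.
It also fails if it takes over 54 s, if anything falls off the work surface, if the arm or the gripper's body presses on something with over 40 N, if the wrist force passes 120 N, or if a joint passes its speed limit or range.

ROBOT

A 6-joint arm with a two-finger parallel gripper is mounted at the origin on the work surface. World frame = base frame: x ahead of the robot, y to its left, z up, the work surface at z = 0. Lengths are in mm, angles in rad, forces in N, time in s.
With the tool pointing down it reaches from about 275 to 1000 mm from the base axis. Payload 8.4 kg.
Tool frame: the origin (TCP) lies on the centre line of the jaws, within the pads' length; the fingertips stand 25 mm ahead of it and the grasp point (between the pads) lies 6 mm ahead of it; z points along the fingers, x is the direction in which the jaws open and shut, and the axes are right-handed (so a half turn about z gives the same grasp; the last joint's range is limited). The gripper opens to 85 mm and grips with 20 to 120 N. Pads are 22 mm wide; open, the fingers measure 114 mm over their backs; the gripper's body (76 mm by 85 mm) begins 54 mm behind the grasp point. The pads swing forward as they close: fully open they stand 13 mm farther back than shut.
Start: joints at [1.344, 0.353, 1.633, -0, 1.155, -0.002], TCP at [139.318, 609.277, 256.281] pointing down, gripper open.
Joint ranges: [-2.63, 2.63], [-0.92, 2.1], [0.06, 2.66], [-1.3, 4.44], [0, 2.69], [-3.02, 3.02]. Speed limits (rad/s): [2.22, 2.22, 2.79, 3.14, 3.14, 3.14].

INTERFACE

Orientations are given as [roll, pitch, yaw] about the fixed x, y, z axes, in that order (R = Rz(yaw) Ry(pitch) Rx(roll)).
In Python, from rig import r gives the robot as it stands. The module is installed in compiled form; this text tells all that it offers.
- The arm moves only by the tool jog_arm, never from a script. Its argument "deltas" is a list of rows, each an object with "gripper": the gripper command: -1 is fully open, 1 is shut, values between are in proportion; "translation": the shift along the world's x, y, z in units of 10 cm (1.0 is 10 cm), a list of three; "dr": the turn, a rotation vector about the world's x, y, z in units of pi/2 rad (1.0 is pi/2 rad), a list of three. In form: [{"gripper": gripper, "translation": [x, y, z], "dr": [wx, wy, wz]}, ...]. A call has 1 to 12 rows; each row shifts and turns the commanded pose from where the row before left it; what a row does not reach is not made up. A row lasts 1/12 s, in which the tool goes at most 41.7 mm and 7.16 degrees, less where a joint would pass 70% of its speed; a pose out of reach is approached as far as the arm can. A call with a number of a shift or a turn outside -1 to 1 is refused whole. A call with a gripper value outside its range is refused whole. The fingers move at their own pace and stop on an object; "squeeze" is the grip in N (left out, the last holds). Time passes only in rows, so rows that do not move let the fingers close. It gives the time, the measured TCP pose, the force and the opening at its end, in the units of the state.
- r.sense(): the state, without advancing time (a new reading comes with each control period).
- r.grab_frame(name): name is "scene" or "side" or "wrist"; returns the picture (400x640x3 uint8, blue, green, red); there is no depth.
- r.calibration(name): a dict with "mtx" (3x3 intrinsics, pixels), "k1" (the pictures are not rectified: a ray, as slopes to the right and down, at radius r is drawn at 1 + k1 r^2 times it, then the intrinsics apply), "world_from_camera" (4x4, takes a point from camera to world coordinates). Camera axes: x right, y down, z forward; pixel columns grow to the right and rows downward; lengths in mm; the calibration is good to about 2 mm. A picture is of the moment at which its call begins: read the wrist's pose just before it. calibration takes no time and is no camera call; for the wrist camera it gives the pose at the moment of the call.
- r.sign_off(): hands the job in, once; it reports no verdict.
The state is a dict: "clock": time; "qpos": joint angles; "qvel": joint speeds; "joint_efforts": joint torques, N m; "eef_pos": TCP position; "tcp_rot": TCP orientation; "contact_force": force on the tool from outside, world axes, zero at the start; "wrist_torque": the same for the moment, N m; "opening": opening from 0.0 (shut) to 1.0 (fully open).
Only numpy, scipy, OpenCV 4.12 (cv2) and the standard library are available. Lean on these libraries where they do the work, as an engineer would, in place of code of your own. Each camera call takes 0.05 s, during which the arm holds its last target. There are 200 camera calls.

## Working session

There is one attempt and no reset: what is moved stays moved. The work goes in short steps, Python scripts to look and compute and a tool call to move; the robot and the scene stay as the last step left them, time stands still between calls to the robot, and variables do not carry over. Pictures are saved under pics/ and viewed, about 8 in all and at most 12, crops included, and the job is handed in when it is done.

Besides the shell and the picture viewer there is one more tool, called after "Request:" as name([rows], argument=value, ...), one row to a line, values as JSON. jog_arm: Moves the arm, as the interface text tells. Shifts and turns lie within -1 to 1; 1 stands for 10 cm of shift or pi/2 rad of turn. Its arguments: {"type":"object","properties":{"deltas":{"type":"array"},"squeeze":{"type":"number"}},"required":["deltas"]}

```bash
mkdir -p pics; python3 - <<'E'
from rig import r
import cv2,numpy as np
s=r.sense();print(s)
for n in("scene","side","wrist"):
    c=r.calibration(n);f=r.grab_frame(n);cv2.imwrite(f"pics/{n}0.png",f);print(n,np.round(c["mtx"],1).tolist(),c["k1"],np.round(c["world_from_camera"],3).tolist())
E
```

```text
{'clock': 0.0, 'qpos': array([ 1.34360306e+00,  3.53647636e-01,  1.63413600e+00, -9.05179043e-06,
        1.15516767e+00, -2.37837266e-03]), 'qvel': array([ 6.05306216e-05, -1.25913950e-03, -2.15143832e-03, -2.17191035e-04,
       -8.20851773e-04, -8.96456774e-04]), 'joint_efforts': array([-1.42100162e-04, -6.05238318e+01, -3.42073131e+01,  1.35189171e-04,
        9.02819680e-03, -1.41689975e-05]), 'eef_pos': array([139.22072904, 608.85341866, 255.56116396]), 'tcp_rot': array([3.14158761e+00, 1.35867418e-03, 1.34598509e+00]), 'contact_force': array([ 0.43089547, -0.39441628, -0.10436077]), 'wrist_torque': array([-0.02631528,  0.00894905, -0.01411307]), 'opening': 1.0012151416736725}
scene [[364.3, 0.0, 320.9], [0.0, 364.3, 196.3], [0.0, 0.0, 1.0]] -0.05166022391572826 [[0.05, 0.677, -0.734, 1087.066], [0.999, -0.04, 0.03, -6.546], [-0.009, -0.735, -0.678, 665.747], [0.0, 0.0, 0.0, 1.0]]
side [[501.9, 0.0, 326.8], [0.0, 501.9, 197.4], [0.0, 0.0, 1.0]] 0.04298055879912454 [[-0.954, -0.21, 0.213, 267.187], [-0.299, 0.671, -0.679, 826.474], [-0.001, -0.711, -0.703, 1011.692], [0.0, 0.0, 0.0, 1.0]]
wrist [[316.4, 0.0, 315.6], [0.0, 316.4, 200.9], [0.0, 0.0, 1.0]] -0.06183491580911626 [[0.223, 0.937, 0.269, 71.095], [0.975, -0.214, -0.064, 625.305], [-0.002, 0.276, -0.961, 372.137], [0.0, 0.0, 0.0, 1.0]]
```

```bash
python3 - <<'E'
import cv2,numpy as np
a=cv2.imread("pics/scene0.png");b=cv2.imread("pics/side0.png")
cv2.imwrite("pics/s0.png",cv2.resize(a,(800,500)));cv2.imwrite("pics/d0.png",cv2.resize(b,(800,500)))
E
```

```text
(no output)
```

View pics/s0.png

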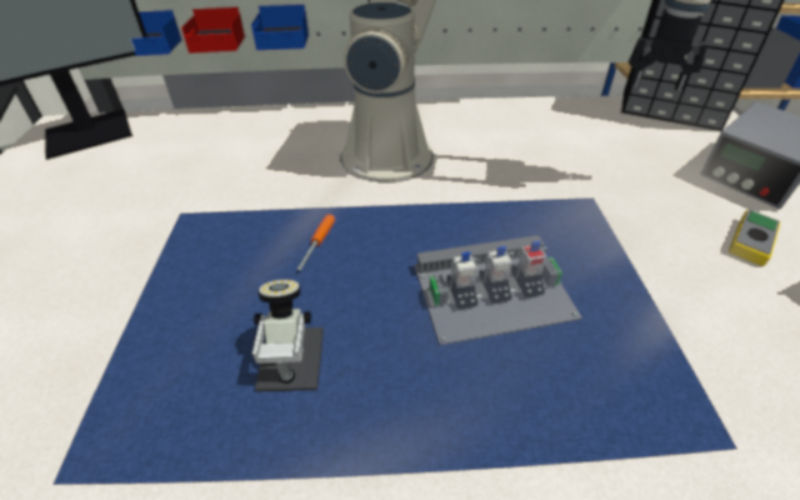

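View pics/d0.png

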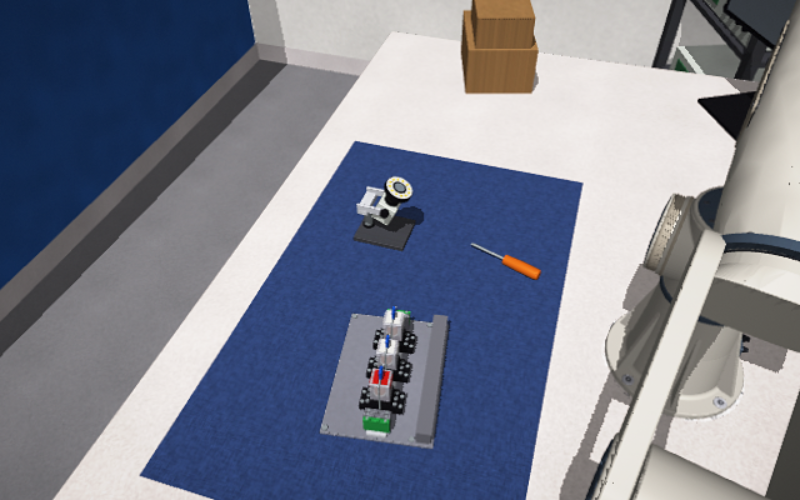

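The red-stickered relay is in the +y socket (a): about (533,253) in the scene view and (380,384) in the side view. The lens ring is at (279,290) and (399,189). Next I'll triangulate the tabs, stickers and ring.

```bash
cat > h.py <<'E'
import cv2,numpy as np
from rig import r
def rays(c,px):
    M=c["mtx"];k=c["k1"];px=np.atleast_2d(np.float64(px))
    d=cv2.undistortPoints(px[:,None],M,np.array([k,0,0,0,0.]),None)[:,0] 
    T=c["world_from_camera"];v=np.c_[d,np.ones(len(d))]@T[:3,:3].T
    return T[:3,3],v/np.linalg.norm(v,axis=1)[:,None]
def plane(c,px,z):
    o,v=rays(c,px);return o+v*((z-o[2])/v[:,2])[:,None]
def tri(cs,pxs):
    A=np.zeros((3,3));b=np.zeros(3);L=[]
    for c,p in zip(cs,pxs):
        o,v=rays(c,p);P=np.eye(3)-np.outer(v[0],v[0]);A+=P;b+=P@o;L.append((o,P))
    x=np.linalg.solve(A,b);return x,[round(float(np.linalg.norm(P@(x-o))),1) for o,P in L]
def proj(c,X):
    T=np.linalg.inv(c["world_from_camera"]);X=np.atleast_2d(X)@T[:3,:3].T+T[:3,3];s=X[:,:2]/X[:,2:]
    s=s*(1+c["k1"]*(s**2).sum(1,keepdims=True));return s*[c["mtx"][0,0],c["mtx"][1,1]]+c["mtx"][:2,2]
def blobs(m,amin=4):
    n,l,s,ce=cv2.connectedComponentsWithStats(m.astype(np.uint8));return [(np.round(ce[i],1).tolist(),s[i].tolist()) for i in range(1,n) if s[i,4]>=amin]
E
python3 - <<'E'
from h import *
for n,roi,ring in(("scene",(325,470,180,275),(200,250,215,250)),("side",(250,365,235,365),(300,340,135,170))):
    f=cv2.imread(f"pics/{n}0.png");h=cv2.cvtColor(f,cv2.COLOR_BGR2HSV).astype(int);H,S,V=h[...,0],h[...,1],h[...,2]
    R=np.zeros(H.shape,bool);R[roi[2]:roi[3],roi[0]:roi[1]]=1
    print(n,"blue",blobs(R&(H>105)&(H<125)&(S>130)&(V>125)));print("red",blobs(R&((H<8)|(H>172))&(S>130)&(V>90)))
    print("white",blobs(R&(S<40)&(V>200)))
    Q=np.zeros(H.shape,bool);Q[ring[2]:ring[3],ring[0]:ring[1]]=1
    print("ring",blobs(Q&(V>170)&(S<90)))
    x0,x1,y0,y1=roi; cv2.imwrite(f"pics/c_{n}.png",cv2.resize(f[y0:y1,x0:x1],None,fx=3,fy=3,interpolation=2)); 
    x0,x1,y0,y1=ring; cv2.imwrite(f"pics/r_{n}.png",cv2.resize(f[y0:y1,x0-10:x1+10],None,fx=5,fy=5,interpolation=2))
ims=[cv2.imread(f"pics/{k}.png") for k in("c_scene","c_side","r_scene","r_side")]
C=np.zeros((600,800,3),np.uint8)
for im,(x,y) in zip(ims,((0,0),(445,0),(0,300),(0,0))):
    if (x,y)==(0,0) and im is ims[3]: x,y=445,400
    hh=min(im.shape[0],600-y);ww=min(im.shape[1],800-x);C[y:y+hh,x:x+ww]=im[:hh,:ww]
cv2.imwrite("pics/m1.png",C)
E
```

```text
scene blue [([401.2, 198.6], [399, 198, 5, 2, 9]), ([372.4, 202.9], [370, 202, 6, 3, 14])]
red [([427.5, 202.6], [423, 201, 10, 4, 27])]
white [([401.6, 207.3], [396, 206, 11, 3, 23]), ([372.8, 211.7], [367, 210, 12, 4, 35])]
ring [([223.4, 230.5], [209, 225, 29, 11, 129]), ([236.7, 248.6], [235, 248, 4, 2, 7])]
side blue [([256.5, 235.0], [255, 235, 4, 1, 4]), ([273.3, 236.0], [272, 235, 4, 3, 7]), ([304.2, 236.2], [300, 235, 8, 4, 15]), ([315.0, 235.2], [314, 235, 3, 2, 4]), ([321.8, 236.6], [320, 235, 5, 4, 10]), ([333.8, 238.2], [331, 235, 7, 8, 29]), ([337.5, 235.0], [336, 235, 4, 1, 4]), ([347.5, 236.1], [345, 235, 7, 3, 13]), ([354.8, 235.8], [354, 235, 3, 3, 6]), ([361.9, 237.1], [359, 235, 6, 6, 19]), ([257.3, 238.3], [256, 237, 3, 3, 6]), ([262.5, 236.7], [260, 236, 7, 3, 13]), ([326.3, 240.4], [325, 236, 4, 9, 18]), ([291.9, 242.5], [288, 239, 11, 8, 32]), ([302.0, 239.8], [301, 239, 3, 2, 4]), ([309.6, 242.6], [308, 239, 5, 7, 20]), ([319.6, 241.3], [316, 239, 8, 6, 22]), ([340.2, 239.4], [339, 239, 3, 2, 5]), ([260.5, 241.8], [253, 241, 14, 4, 22]), ([274.3, 245.0], [267
[... 2008 characters left out ...]
252.0, 350.7], [251, 350, 3, 3, 7]), ([260.8, 354.8], [260, 354, 3, 2, 4]), ([278.5, 358.0], [278, 357, 2, 3, 4]), ([252.0, 360.3], [250, 359, 4, 3, 7]), ([325.1, 359.4], [324, 358, 3, 4, 7]), ([331.5, 358.0], [330, 358, 4, 1, 4]), ([254.8, 362.2], [254, 360, 3, 5, 6]), ([293.0, 362.8], [292, 361, 3, 4, 6])]
red [([300.3, 301.8], [298, 296, 5, 11, 43]), ([307.8, 302.2], [305, 297, 7, 11, 50])]
white [([310.2, 253.9], [307, 248, 7, 12, 54]), ([318.5, 254.7], [315, 249, 9, 12, 53]), ([305.1, 277.3], [301, 271, 8, 12, 56]), ([313.0, 278.2], [309, 272, 8, 12, 52]), ([300.1, 346.4], [293, 345, 16, 4, 35])]
ring [([319.1, 149.8], [309, 141, 21, 18, 157]), ([306.1, 161.7], [300, 150, 18, 20, 133])]
```

View pics/m1.png

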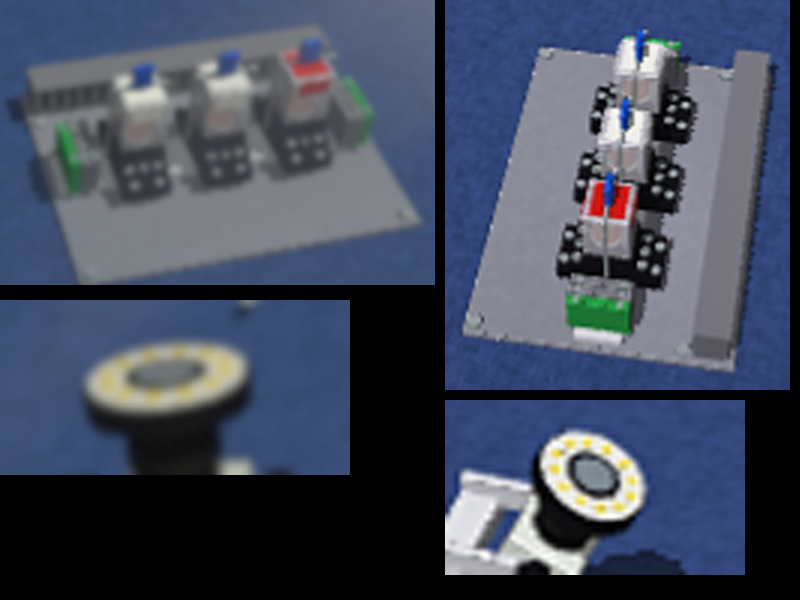

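```bash
cat >> h.py <<'E'
def ringpts(f,box,vmin=150):
    x0,x1,y0,y1=box;h=cv2.cvtColor(f,cv2.COLOR_BGR2HSV).astype(int)
    m=np.zeros(f.shape[:2],np.uint8);s=h[y0:y1,x0:x1];m[y0:y1,x0:x1]=((s[...,2]>vmin)&((s[...,1]<110)|(s[...,0]<40)))
    n,l,st,_=cv2.connectedComponentsWithStats(m);m=(l==1+np.argmax(st[1:,4])).astype(np.uint8)
    k=max(cv2.findContours(m,0,1)[0],key=cv2.contourArea)
    return cv2.convexHull(k)[:,0].astype(float),k[:,0].astype(float)
def fitcircle(cs,pts,R=32.,x0=None):
    from scipy.optimize import least_squares
    def nrm(a,b): return np.array([np.sin(a)*np.cos(b),np.sin(a)*np.sin(b),np.cos(a)])
    rr=[rays(c,p) for c,p in zip(cs,pts)]
    def res(p):
        c=p[:3];n=nrm(p[3],p[4]);o_=[]
        for o,v in rr:
            X=o+v*(((c-o)@n)/(v@n))[:,None];o_.append((np.linalg.norm(X-c,axis=1)-R)/np.sqrt(len(v)))
        return np.concatenate(o_)
    s=least_squares(res,x0,loss="soft_l1");return s.x,nrm(s.x[3],s.x[4]),[round(float(q),2) for q in (np.sqrt(2*s.cost),)]
E
python3 - <<'E'
from h import *
cs=r.calibration("side");cc=r.calibration("scene")
P=plane(cs,[[304.5,302],[308.9,277.8],[314.5,254.3]],93.5);print("relays",np.round(P,1))
d=P[0]-P[2];print(np.linalg.norm(d[:2]),"yaw",np.arctan2(-d[0],d[1]))
for a,b in(((248.3+.0,0),0),):pass
# tabs, from the picture (scene crop /3+(325,180); side crop)
for t,(u,v),(p,q) in(("a",(311,48),(608,190)),("b",(229,63),(626,113)),("c",(144,75),(639,45))):
    print(t,tri([cc,cs],[(u/3+325,v/3+180),((p-445)/3+250,q/3+235)]))
for u,v in((545,50),(469,335),(733,367)):print("corner",plane(cs,[((u-445)/3+250,v/3+235)],4))
pts=[]
for n,b in(("scene",(200,250,220,243)),("side",(307,334,138,162))):
    hp,k=ringpts(cv2.imread(f"pics/{n}0.png"),b,140);print(n,cv2.fitEllipse(k.astype(np.float32)));pts.append(hp)
print("lensc",tri([cc,cs],[(223.4,230),(319.2,149.9)]))
print(fitcircle([cc,cs],pts,x0=[*tri([cc,cs],[(223.4,230),(319.2,149.9)])[0],.6,3.1]))
E
```

```text
relays [[495.9 258.7  93.5]
 [507.4 195.9  93.5]
 [516.6 128.5  93.5]]
131.87609288683828 yaw 0.1579740523356704
a (array([496.26135728, 260.57708312, 108.31121238]), [1.3, 1.3])
b (array([506.64511607, 194.45439112, 107.82777929]), [3.0, 3.0])
c (array([517.13672414, 129.84455208, 108.50837612]), [2.0, 2.0])
corner [[620.25243298  76.1701026    4.        ]]
corner [[577.60104122 341.65985165   4.        ]]
corner [[386.92384668 308.38128944   4.        ]]
scene ((222.74900817871094, 229.8337860107422), (11.528336524963379, 30.900684356689453), 82.3094482421875)
side ((319.2671203613281, 149.62213134765625), (15.102362632751465, 21.4848575592041), 120.09053802490234)
lensc (array([ 605.44251882, -177.82517184,  144.25055654]), [2.0, 2.0])
(array([ 6.05399301e+02, -1.80082509e+02,  1.43624150e+02,  4.49460491e-01,
        3.14199817e+00]), array([-4.34479635e-01, -1.76189251e-04,  9.00681639e-01]), [3.26])
```

Relay a's top is at about (496, 259, 93) with panel yaw 0.16. The lens is near (605, -180, 144) and leans about 0.45 rad towards -x. I'll move above the relay, closing the fingers on the way.

Request:
jog_arm([
  {"gripper": 1,"translation": [0.28,-0.29,-0.05],"dr": [0,0,-0.063]},
  {"gripper": 1,"translation": [0.28,-0.29,-0.05],"dr": [0,0,-0.063]},
  {"gripper": 1,"translation": [0.28,-0.29,-0.05],"dr": [0,0,-0.063]},
  {"gripper": 1,"translation": [0.28,-0.29,-0.05],"dr": [0,0,-0.063]},
  {"gripper": 1,"translation": [0.28,-0.29,-0.05],"dr": [0,0,-0.063]},
  {"gripper": 1,"translation": [0.28,-0.29,-0.05],"dr": [0,0,-0.063]},
  {"gripper": 1,"translation": [0.28,-0.29,-0.05],"dr": [0,0,-0.063]},
  {"gripper": 1,"translation": [0.28,-0.29,-0.05],"dr": [0,0,-0.063]},
  {"gripper": 1,"translation": [0.28,-0.29,-0.05],"dr": [0,0,-0.063]},
  {"gripper": 1,"translation": [0.28,-0.29,-0.05],"dr": [0,0,-0.063]},
  {"gripper": 1,"translation": [0.28,-0.29,-0.05],"dr": [0,0,-0.063]},
  {"gripper": 1,"translation": [0.28,-0.29,-0.05],"dr": [0,0,-0.063]},
], squeeze=50)

```text
clock: 1.15
eef_pos: [476.3, 259.6, 196.0]
tcp_rot: [-3.142, -0.0, 0.154]
contact_force: [-0.5, 0.1, 0.2]
opening: 0.001
```

Request:
jog_arm([
  {"gripper": 1,"translation": [0,0,0],"dr": [0,0,0]},
  {"gripper": 1,"translation": [0,0,0],"dr": [0,0,0]},
  {"gripper": 1,"translation": [0,0,0],"dr": [0,0,0]},
])

```text
clock: 1.4
eef_pos: [475.0, 261.2, 196.0]
tcp_rot: [-3.141, 0.001, 0.158]
contact_force: [-0.3, -0.1, -0.2]
opening: 0.001
```

```bash
python3 - <<'E'
from h import *
s=r.sense();print(s["clock"],s["eef_pos"],s["tcp_rot"],s["qpos"],s["opening"])
c=r.calibration("wrist");f=r.grab_frame("wrist");np.save("pics/w1.npy",np.r_[c["world_from_camera"].ravel(),c["mtx"].ravel(),c["k1"]])
cv2.imwrite("pics/w1.png",f)
P=np.array([496.,259.5,93.5]);print(proj(c,P),proj(c,[506,195,93.5]))
E
```

```text
1.4 [475.0420149  261.16599762 196.03836429] [-3.14148742e+00  8.68492338e-04  1.58332070e-01] [4.99674565e-01 2.93778191e-01 1.86808468e+00 4.69307295e-04
 9.80512987e-01 3.41081174e-01] 0.0009003600165013974
[[343.38624681 217.35403464]] [[340.89328079 295.1446978 ]]
```

View pics/w1.png

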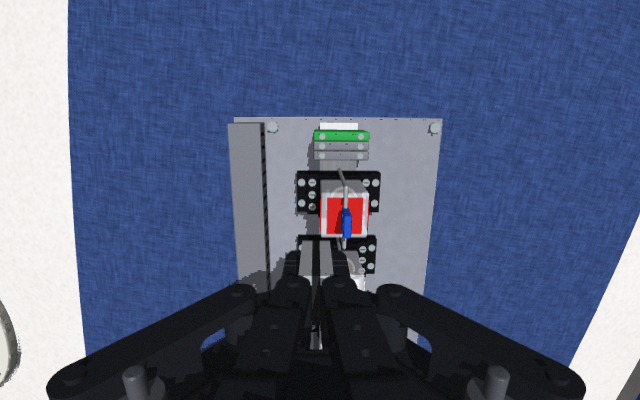

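The red sticker is at about (345,216) and the blue tab at (347,222). Its top wire runs along the jaw's y direction, and the fingers stand just on the -x side of it. Now measuring centre and yaw.

```bash
cat >> h.py <<'E'
def redtop(f,c,z=93.5,box=None):
    h=cv2.cvtColor(f,cv2.COLOR_BGR2HSV).astype(int);H,S,V=h[...,0],h[...,1],h[...,2]
    m=((H<8)|(H>172))&(S>150)&(V>90)
    if box: q=np.zeros_like(m);q[box[2]:box[3],box[0]:box[1]]=1;m&=q
    k=np.argwhere(m)[:,::-1].astype(float);X=plane(c,k,z)[:,:2].astype(np.float32)
    return cv2.minAreaRect(X)
E
python3 - <<'E'
from h import *
a=np.load("pics/w1.npy");c=dict(world_from_camera=a[:16].reshape(4,4),mtx=a[16:25].reshape(3,3),k1=a[25])
f=cv2.imread("pics/w1.png");print("red",redtop(f,c,box=(315,375,190,250)))
# panel edges: left/right corners at far edge and screws
P=plane(c,[[272,127],[434.5,128.5]],5);print("screws",P,np.arctan2(*(P[1]-P[0])[1::-1]))
h=cv2.cvtColor(f,cv2.COLOR_BGR2HSV).astype(int);m=(h[...,0]>105)&(h[...,0]<128)&(h[...,1]>150)
q=np.zeros_like(m);q[205:245,335:360]=1;B=blobs(m&q,10);print(B)
yx=np.argwhere(m&q);print("tab z107",plane(c,[yx.mean(0)[::-1]],107))
E
```

```text
red ((496.3432312011719, 260.767822265625), (35.409488677978516, 27.009288787841797), 9.075897216796875)
screws [[425.35019815 309.2370639    5.        ]
 [579.16245675 332.86921772   5.        ]] 0.1524507194630705
[([346.2, 223.2], [342, 208, 10, 31, 258])]
tab z107 [[496.7439429  260.02435138 107.        ]]
```

```bash
python3 - <<'E'
from h import *
a=np.load("pics/w1.npy");c=dict(world_from_camera=a[:16].reshape(4,4),mtx=a[16:25].reshape(3,3),k1=a[25])
f=cv2.imread("pics/w1.png");h=cv2.cvtColor(f,cv2.COLOR_BGR2HSV).astype(int);H,S,V=h[...,0],h[...,1],h[...,2]
def span(m):
    q=np.zeros_like(m);q[185:250,312:378]=1;k=np.argwhere(m&q)[:,::-1].astype(float)
    X=plane(c,k,93.5)[:,:2];e=np.array([[np.cos(.156),np.sin(.156)],[-np.sin(.156),np.cos(.156)]])
    u=X@e.T;p=np.array([(np.percentile(u[:,i],2)+np.percentile(u[:,i],98))/2 for i in(0,1)])
    print(len(k),np.ptp(np.percentile(u,[2,98],axis=0),axis=0),"centre",p@e)
span(((H<8)|(H>172))&(S>150)&(V>90));span(((H<8)|(H>172))&(S>150)&(V>200));span((S<40)&(V>200))
cv2.imwrite("pics/w1c.png",cv2.resize(f[180:290,260:400],None,fx=5,fy=5,interpolation=2))
E
```

```text
1004 [30.480201   26.96771986] centre [493.96584099 260.40111449]
814 [25.172648   26.77033572] centre [496.31484651 260.8735836 ]
231 [32.77408394 31.52794627] centre [496.33729936 262.27540661]
```

View pics/w1c.png

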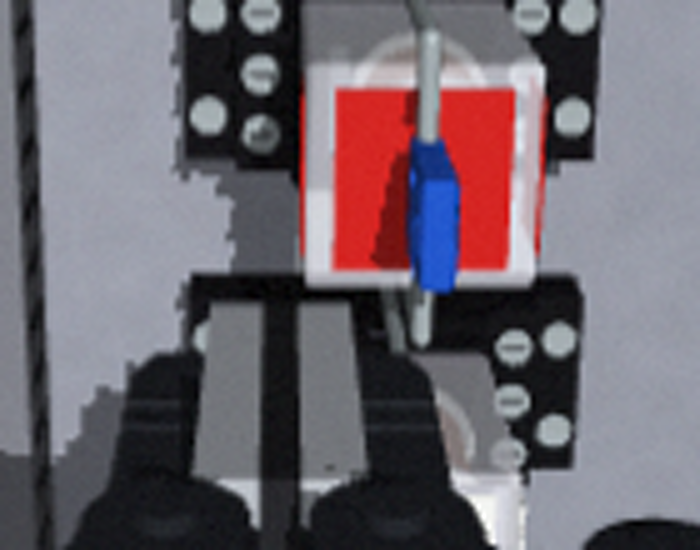

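Relay axis at (496.3, 260.8), yaw 0.156. I'll descend behind the tab, then swing it along its arc.

Request:
jog_arm([
  {"gripper": 1,"translation": [-0.034,-0.043,-0.12],"dr": [0,0,0]},
  {"gripper": 1,"translation": [0,0,-0.2],"dr": [0,0,0]},
  {"gripper": 1,"translation": [0,0,-0.2],"dr": [0,0,0]},
  {"gripper": 1,"translation": [0,0,-0.1],"dr": [0,0,0]},
  {"gripper": 1,"translation": [0,0,0],"dr": [0,0,0]},
  {"gripper": 1,"translation": [0,0,0],"dr": [0,0,0]},
])

```text
clock: 1.95
eef_pos: [471.3, 257.7, 134.3]
tcp_rot: [3.141, 0.001, 0.16]
contact_force: [0.3, 0.7, 0.6]
opening: 0.001
```

Request:
jog_arm([
  {"gripper": 1,"translation": [0.08,0.0125,0],"dr": [0,0,0]},
  {"gripper": 1,"translation": [0.08,0.0125,0],"dr": [0,0,0]},
  {"gripper": 1,"translation": [0.08,0.0125,0],"dr": [0,0,0]},
  {"gripper": 1,"translation": [0.08,0.0125,0],"dr": [0,0,0]},
  {"gripper": 1,"translation": [0.074,0.0116,-0.035],"dr": [0,0,0]},
  {"gripper": 1,"translation": [0.074,0.0116,-0.035],"dr": [0,0,0]},
  {"gripper": 1,"translation": [0.074,0.0116,-0.035],"dr": [0,0,0]},
  {"gripper": 1,"translation": [0,0,0],"dr": [0,0,0]},
])

```text
clock: 2.62
eef_pos: [528.8, 266.0, 123.9]
tcp_rot: [-3.141, -0.003, 0.158]
contact_force: [2.9, 1.5, 6.2]
opening: -0.0
```

```bash
python3 - <<'E'
from h import *
s=r.sense();print(s["clock"],s["eef_pos"],s["contact_force"])
e=np.array([.988,.155]);d=s["eef_pos"][:2]-[496.3,260.8];print("panel",d@e,d@[-.155,.988])
c=r.calibration("wrist");f=r.grab_frame("wrist");g=r.grab_frame("side")
C=np.zeros((500,800,3),np.uint8);C[:400,:480]=f[:400,100:580];C[:390,485:800]=cv2.resize(g[235:365,255:360],None,fx=3,fy=3,interpolation=2);cv2.imwrite("pics/m2.png",C)
E
```

```text
2.6167 [528.80324969 266.01406819 123.87801113] [2.94492233 1.49604507 6.18757066]
panel 32.92139126385386 0.1134956658599835
```

View pics/m2.png

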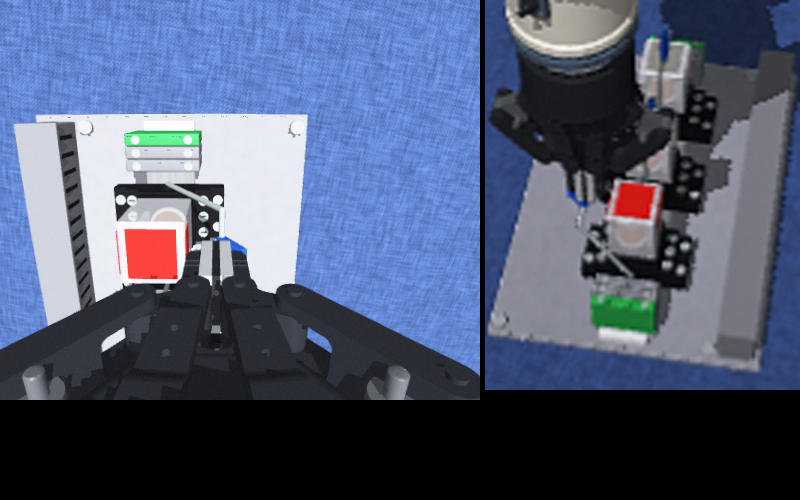

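The clip is swinging (about 0.7 rad) and the relay is still seated. Continuing along the arc.

Request:
jog_arm([
  {"gripper": 1,"translation": [0.05,0.008,-0.06],"dr": [0,0,0]},
  {"gripper": 1,"translation": [0.05,0.008,-0.06],"dr": [0,0,0]},
  {"gripper": 1,"translation": [0.05,0.008,-0.06],"dr": [0,0,0]},
  {"gripper": 1,"translation": [0.04,0.0064,-0.067],"dr": [0,0,0]},
  {"gripper": 1,"translation": [0.04,0.0064,-0.067],"dr": [0,0,0]},
  {"gripper": 1,"translation": [0.04,0.0064,-0.067],"dr": [0,0,0]},
  {"gripper": 1,"translation": [0.02,0.003,-0.076],"dr": [0,0,0]},
  {"gripper": 1,"translation": [0.02,0.003,-0.076],"dr": [0,0,0]},
  {"gripper": 1,"translation": [0.02,0.003,-0.07],"dr": [0,0,0]},
  {"gripper": 1,"translation": [0,0,-0.04],"dr": [0,0,0]},
  {"gripper": 1,"translation": [0,0,0],"dr": [0,0,0]},
])

```text
clock: 3.63
eef_pos: [558.4, 270.4, 58.2]
tcp_rot: [3.141, 0.002, 0.158]
contact_force: [-1.4, -0.1, 1.4]
opening: 0.002
```

```bash
python3 - <<'E'
from h import *
s=r.sense();print(s["clock"],s["eef_pos"],s["contact_force"])
e=np.array([.988,.155]);d=s["eef_pos"][:2]-[496.3,260.8];print("panel",d@e,d@[-.155,.988])
E
```

```text
3.6333 [558.4454278  270.35839691  58.19802828] [-1.35000451 -0.12293931  1.35506368]
panel 62.881234187604605 -0.18884515776135657
```

Request:
jog_arm([
  {"gripper": 1,"translation": [0,0,0.3],"dr": [0,0,0]},
  {"gripper": 1,"translation": [0,0,0.4],"dr": [0,0,0]},
  {"gripper": 1,"translation": [0,0,0.4],"dr": [0,0,0]},
  {"gripper": 1,"translation": [0,0,0.4],"dr": [0,0,0]},
  {"gripper": 1,"translation": [0,-0.2,0.2],"dr": [0,0,0]},
  {"gripper": 1,"translation": [0.1,-0.4,0],"dr": [0,0,0]},
  {"gripper": 1,"translation": [0.1,-0.4,0],"dr": [0,0,0]},
  {"gripper": 1,"translation": [0.1,-0.4,0],"dr": [0,0,0]},
  {"gripper": 1,"translation": [0.1,-0.4,0],"dr": [0,0,0]},
  {"gripper": 1,"translation": [0.1,-0.4,0],"dr": [0,0,0]},
  {"gripper": 1,"translation": [0.1,-0.4,0],"dr": [0,0,0]},
  {"gripper": 1,"translation": [0.1,-0.4,0],"dr": [0,0,0]},
])

```text
clock: 4.63
eef_pos: [629.2, -31.3, 230.0]
tcp_rot: [3.142, -0.001, 0.159]
contact_force: [1.5, 0.6, 0.1]
opening: -0.005
```

Request:
jog_arm([
  {"gripper": 1,"translation": [0.12,-0.4,0],"dr": [0,0,0]},
  {"gripper": 1,"translation": [0.12,-0.4,0],"dr": [0,0,0]},
  {"gripper": 1,"translation": [0.12,-0.4,0],"dr": [0,0,0]},
  {"gripper": 1,"translation": [0.12,-0.4,0],"dr": [0,0,0]},
  {"gripper": 1,"translation": [0.12,-0.4,0],"dr": [0,0,0]},
  {"gripper": 1,"translation": [0.12,-0.1,0],"dr": [0,0,0]},
  {"gripper": 1,"translation": [0,0,0],"dr": [0,0,0]},
  {"gripper": 1,"translation": [0,0,0],"dr": [0,0,0]},
  {"gripper": 1,"translation": [0,0,0],"dr": [0,0,0]},
])

```text
clock: 5.38
eef_pos: [700.4, -238.0, 229.3]
tcp_rot: [-3.141, 0.001, 0.159]
contact_force: [-0.1, 0.4, 0.3]
opening: 0.003
```

```bash
cat >> h.py <<'E'
def snap(tag):
    c=r.calibration("wrist");f=r.grab_frame("wrist");cv2.imwrite(f"pics/{tag}.png",f)
    np.save(f"pics/{tag}.npy",np.r_[c["world_from_camera"].ravel(),c["mtx"].ravel(),c["k1"]]);return c,f
def load(tag):
    a=np.load(f"pics/{tag}.npy");return dict(world_from_camera=a[:16].reshape(4,4),mtx=a[16:25].reshape(3,3),k1=a[25]),cv2.imread(f"pics/{tag}.png")
E
python3 - <<'E'
from h import *
s=r.sense();print(s["clock"],s["eef_pos"],s["tcp_rot"],np.abs(s["qvel"]).max())
c,f=snap("L1");print(proj(c,[605,-179,144]))
g=r.grab_frame("side");C=np.zeros((400,800,3),np.uint8);C[:,:480]=f[:,80:560];C[:390,485:800]=cv2.resize(g[235:365,255:360],None,fx=3,fy=3,interpolation=2);cv2.imwrite("pics/m3.png",C)
E
```

```text
5.3833 [ 700.44134083 -237.98933227  229.28732113] [-3.14084510e+00  7.42699627e-04  1.58806166e-01] 0.01431303799532083
[[178.8335006  107.04500951]]
```

View pics/m3.png

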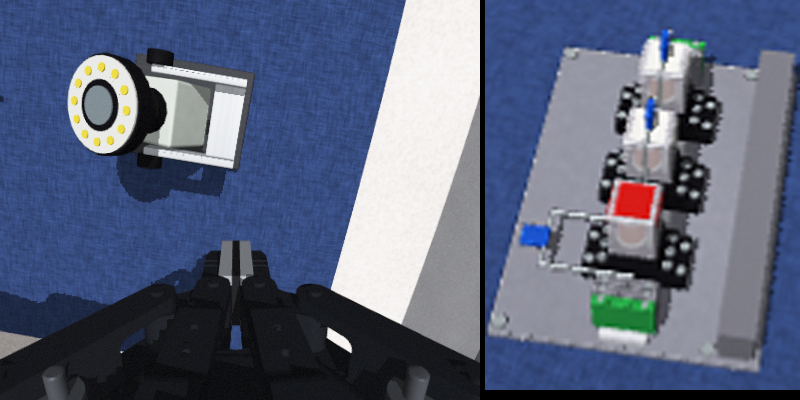

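The clip is lying flat, the other two are still closed, and the lens ring shows clearly at about (182,103). I'll take a second view from the -x side.

Request:
jog_arm([
  {"gripper": 1,"translation": [-0.3,0,0.1],"dr": [0,0,0]},
  {"gripper": 1,"translation": [-0.4,0,0.1],"dr": [0,0,0]},
  {"gripper": 1,"translation": [-0.4,0,0],"dr": [0,0,0]},
  {"gripper": 1,"translation": [-0.4,0,0],"dr": [0,0,0]},
  {"gripper": 1,"translation": [-0.3,0,0],"dr": [0,0,0]},
  {"gripper": 1,"translation": [0,0,0],"dr": [0,0,0]},
  {"gripper": 1,"translation": [0,0,0],"dr": [0,0,0]},
  {"gripper": 1,"translation": [0,0,0],"dr": [0,0,0]},
])

```text
clock: 6.15
eef_pos: [521.9, -238.4, 250.3]
tcp_rot: [3.141, -0.002, 0.159]
contact_force: [0.1, -0.4, 1.0]
opening: 0.003
```

```bash
cat > ring.py <<'E'
from h import *
def outer(c,f):
    u,v=proj(c,[605,-179,144])[0];b=[int(u-75),int(u+75),int(max(v-75,0)),int(v+75)];b[0]=max(b[0],0)
    x0,x1,y0,y1=b;h=cv2.cvtColor(f,cv2.COLOR_BGR2HSV).astype(int)[y0:y1,x0:x1]
    yel=(h[...,0]>18)&(h[...,0]<35)&(h[...,1]>110)&(h[...,2]>150)
    return b,h,yel
E
python3 - <<'E'
from ring import *
s=r.sense();print(s["clock"],s["eef_pos"],np.abs(s["qvel"]).max());snap("L2")
cs,led,out=[],[],[]
for t in("L1","L2"):
    c,f=load(t);b,h,yel=outer(c,f);L=np.array([p for p,_ in blobs(yel,5)])+[b[0],b[2]]
    g=h[...,2]*0+((h[...,2]>120)&((h[...,1]<70)|yel));n,l,st,_=cv2.connectedComponentsWithStats(g.astype(np.uint8))
    lab=[l[int(p[1]-b[2]),int(p[0]-b[0])] for p in L];lab=max(set(lab)-{0},key=lab.count)
    k=max(cv2.findContours((l==lab).astype(np.uint8),0,1)[0],key=cv2.contourArea)[:,0]+[b[0],b[2]]
    print(t,len(L),"LED ell",np.round(np.hstack(cv2.fitEllipse(L.astype(np.float32))),1),"outer",np.round(np.hstack(cv2.fitEllipse(k.astype(np.float32))),1))
    cs.append(c);led.append(L);out.append(cv2.convexHull(k.astype(np.int32))[:,0].astype(float))
x0=[605,-179,144,.45,3.1]
for i in([0],[1],[0,1]):
    x,n,e=fitcircle([cs[j] for j in i],[out[j] for j in i],32,x0);print("outer",i,np.round(x,3),np.round(n,3),e)
x,n,e=fitcircle(cs,led,24,x0);print("led R24",np.round(x,3),np.round(n,3),e)
C=np.zeros((400,800,3),np.uint8);f=cv2.imread("pics/L2.png");C[:,:640]=f;cv2.imwrite("pics/m4.png",C)
E
```

```text
6.15 [ 521.87396011 -238.44475202  250.27772523] 0.024259584124196577
L1 12 LED ell [180.  104.2  52.3  76.  176.6] outer [182.1 103.6  69.3  97.9 177.2]
L2 12 LED ell [444.2 145.2  64.9  68.9  67.5] outer [444.9 144.9  83.5  89.3  65.9]
outer [0] [ 5.99075e+02 -1.78267e+02  1.28806e+02  4.21000e-01  3.11400e+00] [-0.408  0.011  0.913] [0.14]
outer [1] [ 6.10871e+02 -1.78449e+02  1.27715e+02  3.34000e-01  3.03500e+00] [-0.326  0.035  0.945] [0.07]
outer [0, 1] [ 6.04103e+02 -1.77728e+02  1.40820e+02  4.90000e-01  3.13000e+00] [-0.471  0.005  0.882] [2.1]
led R24 [ 6.04021e+02 -1.77892e+02  1.42191e+02  4.87000e-01  3.16000e+00] [-0.468 -0.009  0.884] [1.07]
```

```bash
cat >> h.py <<'E'
def fitcircleR(cs,pts,x0):
    from scipy.optimize import least_squares,minimize_scalar
    m=minimize_scalar(lambda R:fitcircle(cs,pts,R,x0)[2][0],bounds=(15,34),method="bounded");return m.x,fitcircle(cs,pts,m.x,x0)
E
python3 - <<'E'
from ring import *
cs,led,out,gl=[],[],[],[]
for t in("L1","L2"):
    c,f=load(t);b,h,yel=outer(c,f);L=np.array([p for p,_ in blobs(yel,5)])+[b[0],b[2]]
    g=((h[...,2]>120)&((h[...,1]<70)|yel));n,l,st,_=cv2.connectedComponentsWithStats(g.astype(np.uint8))
    lab=[l[int(p[1]-b[2]),int(p[0]-b[0])] for p in L];lab=max(set(lab)-{0},key=lab.count);m=(l==lab).astype(np.uint8)
    K,hi=cv2.findContours(m,cv2.RETR_CCOMP,1);o=max(K,key=cv2.contourArea)[:,0]+[b[0],b[2]]
    inn=sorted([k for k,q in zip(K,hi[0]) if q[3]>=0],key=cv2.contourArea)[-1][:,0]+[b[0],b[2]]
    cs.append(c);led.append(L);out.append(cv2.convexHull(o.astype(np.int32))[:,0].astype(float));gl.append(inn.astype(float))
    print(t,"inner",np.round(np.hstack(cv2.fitEllipse(inn.astype(np.float32))),1))
x0=[605,-179,144,.48,3.14]
for nm,p in(("outer",out),("led",led),("inner",gl)):
    R,(x,n,e)=fitcircleR(cs,p,x0);print(nm,round(R,2),np.round(x,3),np.round(n,3),e)
for i in(0,1):
    print("single led",i,[np.round(fitcircle([cs[i]],[led[i]],R,x0)[0],2).tolist() for R in(23,24,25)])
ce=[[cv2.fitEllipse(p.astype(np.float32))[0] for p in q] for q in(led,out)]
for q in ce: print(tri(cs,q))
cc,cd=r.calibration("scene"),r.calibration("side");print("all",tri(cs+[cc,cd],[*ce[0],(222.75,229.8),(319.27,149.6)]))
C=np.zeros((400,800,3),np.uint8)
for i,t in enumerate(("L1","L2")):
    c,f=load(t);u,v=np.int32(ce[0][i]);q=f[max(v-75,0):v+75,u-75:u+75];q=cv2.resize(q,None,fx=2.6,fy=2.6,interpolation=2);C[:q.shape[0],400*i:400*i+q.shape[1]]=q
cv2.imwrite("pics/m4.png",C)
E
```

```text
L1 inner [179.5 104.6  37.3  53.2 176.7]
L2 inner [443.5 145.5  45.1  48.2  68.2]
outer 30.05 [ 6.04553e+02 -1.77802e+02  1.41946e+02  4.20000e-01  3.11400e+00] [-0.408  0.011  0.913] [0.2]
led 23.01 [ 6.04203e+02 -1.77848e+02  1.42697e+02  4.41000e-01  3.14300e+00] [-0.427 -0.001  0.904] [0.11]
inner 16.06 [ 6.04261e+02 -1.77880e+02  1.42457e+02  4.18000e-01  3.12600e+00] [-0.406  0.006  0.914] [0.28]
single led 0 [[604.32, -177.77, 142.99, 0.44, 3.14], [600.62, -178.18, 134.17, 0.44, 3.14], [596.91, -178.6, 125.35, 0.44, 3.14]]
single led 1 [[603.9, -177.97, 143.26, 0.47, 3.22], [608.25, -178.03, 133.69, 0.34, 2.79], [612.0, -178.79, 123.83, 0.47, 3.22]]
(array([ 605.02222797, -177.31262124,  142.54070701]), [0.1, 0.1])
(array([ 605.90628033, -176.93408392,  141.60310024]), [0.2, 0.2])
all (array([ 605.19863634, -177.931019  ,  144.55817698]), [1.0, 1.1, 1.4, 2.4])
```

View pics/m4.png

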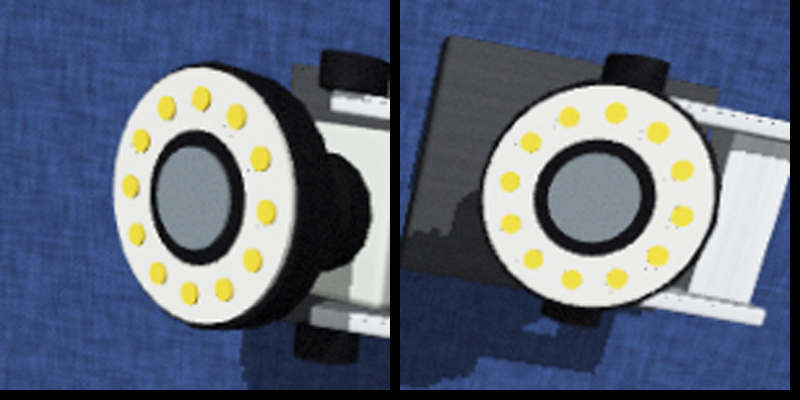

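The ring fits agree: lens at about (604.3, -177.8, 142.4), axis about (-0.414, 0.006, 0.910). Now to the relay, opening the gripper on the way.

Request:
jog_arm([
  {"gripper": -1,"translation": [-0.02,0.3,0],"dr": [0,0,0]},
  {"gripper": -1,"translation": [-0.02,0.4,0],"dr": [0,0,0]},
  {"gripper": -1,"translation": [-0.02,0.4,0],"dr": [0,0,0]},
  {"gripper": -1,"translation": [-0.02,0.4,0],"dr": [0,0,0]},
  {"gripper": -1,"translation": [-0.02,0.4,0],"dr": [0,0,0]},
  {"gripper": -1,"translation": [-0.02,0.4,0],"dr": [0,0,0]},
  {"gripper": -1,"translation": [-0.02,0.4,0],"dr": [0,0,0]},
  {"gripper": -1,"translation": [-0.02,0.4,0],"dr": [0,0,0]},
  {"gripper": -1,"translation": [-0.02,0.4,0],"dr": [0,0,0]},
  {"gripper": -1,"translation": [-0.02,0.4,0],"dr": [0,0,0]},
  {"gripper": -1,"translation": [-0.02,0.4,0],"dr": [0,0,0]},
  {"gripper": -1,"translation": [-0.02,0.4,0],"dr": [0,0,0]},
])

```text
clock: 7.2
eef_pos: [497.3, 234.4, 249.5]
tcp_rot: [-3.141, -0.001, 0.16]
contact_force: [0.5, 0.8, -0.5]
opening: 0.995
```

Request:
jog_arm([
  {"gripper": -1,"translation": [-0.02,0.29,-0.2],"dr": [0,0,0]},
  {"gripper": -1,"translation": [0,0,-0.4],"dr": [0,0,0]},
  {"gripper": -1,"translation": [0,0,0],"dr": [0,0,0]},
  {"gripper": -1,"translation": [0,0,0],"dr": [0,0,0]},
  {"gripper": -1,"translation": [0,0,0],"dr": [0,0,0]},
])

```text
clock: 7.62
eef_pos: [495.7, 260.4, 190.3]
tcp_rot: [3.141, -0.0, 0.159]
contact_force: [-0.0, 0.8, 0.7]
opening: 0.999
```

```bash
python3 - <<'E'
from ring import *
cs,G=[],[]
for t in("L1","L2"):
    c,f=load(t);b,h,yel=outer(c,f);m=np.zeros(h.shape[:2],bool);q=(h[...,2]>70)&(h[...,2]<190)&(h[...,1]>15)&(h[...,1]<90);L=np.array([p for p,_ in blobs(yel,5)]).mean(0).astype(int)
    n,l,st,_=cv2.connectedComponentsWithStats(q.astype(np.uint8),connectivity=4);k=max(cv2.findContours((l==l[L[1],L[0]]).astype(np.uint8),0,1)[0],key=cv2.contourArea)[:,0]+[b[0],b[2]]
    E=cv2.fitEllipse(k.astype(np.float32));print(np.round(np.hstack(E),1));G.append(k.astype(float));cs.append(c)
print(tri(cs,[cv2.fitEllipse(k.astype(np.float32))[0] for k in G]));R,(x,n,e)=fitcircleR(cs,G,[604,-178,143,.43,3.13]) if 0 else (12,fitcircle(cs,G,12,[604,-178,143,.43,3.13]));print(R,np.round(x,2),np.round(n,3),e)
s=r.sense();print(s["clock"],s["eef_pos"],s["tcp_rot"],s["opening"])
c,f=snap("g1");h=cv2.cvtColor(f,cv2.COLOR_BGR2HSV).astype(int);m=((h[...,0]<8)|(h[...,0]>172))&(h[...,1]>150)&(h[...,2]>100)
B=blobs(m,50);print(B,proj(c,[496.3,260.8,93.5]))
E
```

```text
[178.  104.6  28.   39.2 176.8]
[443.2 145.6  33.2  35.7  63.6]
(array([ 604.10972764, -177.67124352,  143.2773011 ]), [0.1, 0.1])
12 [ 6.0389e+02 -1.7782e+02  1.4328e+02  4.2000e-01  3.1200e+00] [-0.41   0.009  0.912] [0.36]
7.6167 [495.71689971 260.35496297 190.31631946] [ 3.14149518e+00 -1.57548568e-04  1.58552460e-01] 0.9993905276269492
[([316.5, 212.5], [298, 195, 37, 36, 1297])] [[316.26433168 212.93962451]]
```

The relay appears exactly where predicted (316.5,212.5). Descending to grasp.

Request:
jog_arm([
  {"gripper": -1,"translation": [0.005,0.004,-0.3],"dr": [0,0,0]},
  {"gripper": -1,"translation": [0,0,-0.3],"dr": [0,0,0]},
  {"gripper": -1,"translation": [0,0,-0.25],"dr": [0,0,0]},
  {"gripper": -1,"translation": [0,0,-0.15],"dr": [0,0,0]},
  {"gripper": -1,"translation": [0,0,-0.12],"dr": [0,0,0]},
  {"gripper": -1,"translation": [0,0,0],"dr": [0,0,0]},
  {"gripper": -1,"translation": [0,0,0],"dr": [0,0,0]},
])

```text
clock: 8.25
eef_pos: [496.4, 260.5, 78.5]
tcp_rot: [-3.141, -0.001, 0.158]
contact_force: [0.4, 0.2, 0.8]
opening: 1.003
```

Request:
jog_arm([
  {"gripper": 1,"translation": [0,0,0],"dr": [0,0,0]},
  {"gripper": 1,"translation": [0,0,0],"dr": [0,0,0]},
  {"gripper": 1,"translation": [0,0,0],"dr": [0,0,0]},
  {"gripper": 1,"translation": [0,0,0],"dr": [0,0,0]},
  {"gripper": 1,"translation": [0,0,0],"dr": [0,0,0]},
  {"gripper": 1,"translation": [0,0,0],"dr": [0,0,0]},
  {"gripper": 1,"translation": [0,0,0],"dr": [0,0,0]},
  {"gripper": 1,"translation": [0,0,0],"dr": [0,0,0]},
], squeeze=50)

```text
clock: 8.92
eef_pos: [495.9, 260.8, 78.3]
tcp_rot: [-3.141, -0.001, 0.159]
contact_force: [-0.6, -0.6, 6.6]
opening: 0.4
```

```bash
python3 - <<'E'
from rig import r
s=r.sense();print(s)
E
```

```text
{'clock': 8.9167, 'qpos': array([ 4.81451920e-01,  4.84555932e-01,  1.90406340e+00, -4.18491599e-05,
        7.51832251e-01,  3.22911412e-01]), 'qvel': array([ 0.00050272, -0.00028676,  0.00122677,  0.00136377, -0.00021186,
       -0.00030818]), 'joint_efforts': array([ 2.00139116e-01, -5.51663339e+01, -2.22225219e+01,  6.15109107e-02,
       -4.45355326e-01, -1.74015513e-03]), 'eef_pos': array([495.93010422, 260.78463242,  78.32825008]), 'tcp_rot': array([-3.14125770e+00, -1.09117303e-03,  1.58570877e-01]), 'contact_force': array([-0.61982356, -0.61120328,  6.61617036]), 'wrist_torque': array([-0.13259909,  0.21779512,  0.03145632]), 'opening': 0.40014243754245005}
```

Request:
jog_arm([
  {"gripper": 1,"translation": [0,0,0.02],"dr": [0,0,0]},
  {"gripper": 1,"translation": [0,0,0.03],"dr": [0,0,0]},
  {"gripper": 1,"translation": [0,0,0.03],"dr": [0,0,0]},
  {"gripper": 1,"translation": [0,0,0.03],"dr": [0,0,0]},
  {"gripper": 1,"translation": [0,0,0.03],"dr": [0,0,0]},
  {"gripper": 1,"translation": [0,0,0.04],"dr": [0,0,0]},
  {"gripper": 1,"translation": [0,0,0.1],"dr": [0,0,0]},
  {"gripper": 1,"translation": [0,0,0.2],"dr": [0,0,0]},
  {"gripper": 1,"translation": [0,0,0.3],"dr": [0,0,0]},
  {"gripper": 1,"translation": [0,0,0.4],"dr": [0,0,0]},
  {"gripper": 1,"translation": [0,0,0.4],"dr": [0,0,0]},
  {"gripper": 1,"translation": [0,0,0.2],"dr": [0,0,0]},
])

```text
clock: 9.92
eef_pos: [496.5, 261.1, 261.2]
tcp_rot: [-3.14, -0.005, 0.158]
contact_force: [1.1, 0.2, -0.7]
opening: 0.402
```

```bash
python3 - <<'E'
from h import *
s=r.sense();print(s["clock"],s["eef_pos"],s["tcp_rot"],s["opening"],s["contact_force"],s["qpos"])
c,f=snap("p1");g=r.grab_frame("side");cs=r.calibration("side")
u,v=np.int32(proj(cs,s["eef_pos"])[0]);print(u,v)
C=np.zeros((500,800,3),np.uint8);C[:400,:400]=f[:,120:520];q=cv2.resize(g[max(v-50,0):v+110,max(u-60,0):u+70],None,fx=3,fy=3,interpolation=2);C[:q.shape[0],405:405+q.shape[1]]=q[:500];cv2.imwrite("pics/m5.png",C)
E
```

```text
9.9167 [496.50699709 261.1323846  261.18781785] [-3.13978006 -0.00504625  0.1584511 ] 0.40241926428869956 [ 1.11390134  0.16272841 -0.69794273] [4.81442607e-01 2.46464843e-01 1.77045134e+00 1.30218555e-04
 1.11931584e+00 3.22930429e-01]
301 253
```

View pics/m5.png

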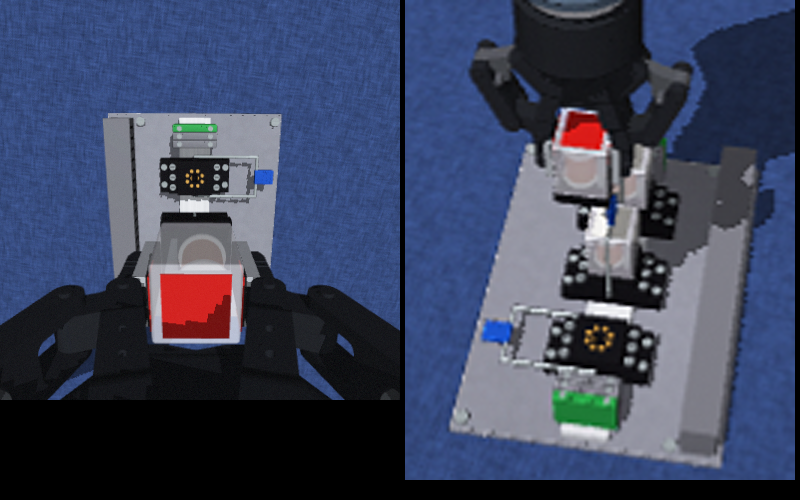

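The relay is out: the socket holes are visible and the neighbours remain clipped. Checking whether it slipped or tilted in the grip.

```bash
cat >> h.py <<'E'
from scipy.spatial.transform import Rotation as Ro
def tool(): 
    s=r.sense();return s["eef_pos"],Ro.from_euler("xyz",s["tcp_rot"]).as_matrix()
E
python3 - <<'E'
from h import *
c,f=load("p1");p,R=tool()
def W(X):X=np.atleast_2d(X).astype(float);return p+np.c_[X[:,0],-X[:,1],38.8-X[:,2]]@R.T
S=13
pts=[(-S,S,54),(S,S,54),(S,-S,54),(-S,-S,54),(-18,18,0),(18,18,0)];print("pred",np.round(proj(c,W(pts)),1).tolist())
h=cv2.cvtColor(f,cv2.COLOR_BGR2HSV).astype(int)
m=(((h[...,0]<8)|(h[...,0]>172))&(h[...,1]>150)&(h[...,2]>70)).astype(np.uint8);m[:,:278]=0;m[:,358:]=0
k=max(cv2.findContours(m,0,1)[0],key=cv2.contourArea);print("sticker quad",cv2.approxPolyDP(k,6,True)[:,0].tolist(),cv2.boundingRect(k))
g=f[...,1].astype(int)
print("col profile 290:",[(y,int(g[y,290])) for y in range(205,225)]);print("340:",[(y,int(g[y,340])) for y in range(205,225)])
print("row217",[(x,int(g[217,x])) for x in list(range(275,286))+list(range(346,357))])
pr=proj(c,W([(-17.5,17.5,54),(17.5,17.5,54)]));print("top front edge pred",pr)
C=cv2.resize(f[190:350,240:400],None,fx=3.6,fy=3.6,interpolation=2)
for q in proj(c,W(pts+[(-17.5,17.5,54),(17.5,17.5,54),(17.5,-17.5,54)])):cv2.circle(C,tuple(np.int32((q-[240,190]+.5)*3.6)),3,(0,255,0),-1)
cv2.imwrite("pics/m6.png",C)
E
```

```text
pred [[280.9, 276.0], [353.1, 276.1], [350.6, 335.7], [283.3, 335.6], [282.2, 214.9], [351.5, 215.0]]
sticker quad [[281, 274], [283, 337], [348, 337], [351, 275]] (281, 274, 71, 64)
col profile 290: [(205, 156), (206, 158), (207, 158), (208, 157), (209, 157), (210, 162), (211, 137), (212, 73), (213, 13), (214, 14), (215, 12), (216, 14), (217, 13), (218, 11), (219, 15), (220, 11), (221, 14), (222, 46), (223, 89), (224, 110)]
340: [(205, 155), (206, 154), (207, 156), (208, 153), (209, 152), (210, 150), (211, 132), (212, 72), (213, 13), (214, 10), (215, 15), (216, 12), (217, 11), (218, 11), (219, 13), (220, 11), (221, 16), (222, 31), (223, 84), (224, 106)]
row217 [(275, 159), (276, 157), (277, 159), (278, 156), (279, 158), (280, 98), (281, 53), (282, 16), (283, 14), (284, 16), (285, 10), (346, 12), (347, 26), (348, 25), (349, 28), (350, 112), (351, 153), (352, 151), (353, 154), (354, 156), (355, 158), (356, 158)]
top front edge pred [[267.91799679 264.7342313 ]
 [366.13444671 264.81683046]]
```

View pics/m6.png

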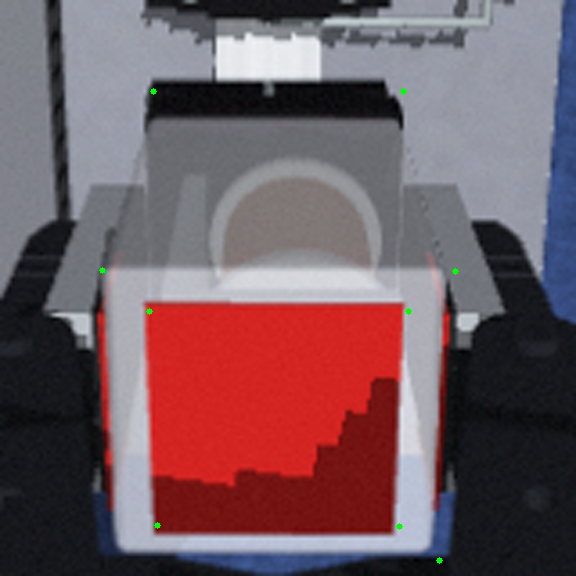

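```bash
python3 - <<'E'
from h import *
def stick(t,z,cols):
    c,f=load(t);h=cv2.cvtColor(f,cv2.COLOR_BGR2HSV).astype(int)
    m=(((h[...,0]<8)|(h[...,0]>172))&(h[...,1]>150)&(h[...,2]>70)).astype(np.uint8);m[:,:cols[0]]=0;m[:,cols[1]:]=0
    n,l,st,ce=cv2.connectedComponentsWithStats(m);i=1+np.argmax(st[1:,4]);u=ce[i];d=.5
    q=plane(c,[u+[-d,0],u+[d,0],u+[0,-d],u+[0,d]],z);a=np.linalg.norm(np.cross(q[1]-q[0],q[3]-q[2]))
    print(t,st[i],"side mm",np.sqrt(a*st[i,4]),"centre",plane(c,[u],z));return c,f
p,R=tool();stick("p1",p[2]+15.2,(278,358));print("tcp",p)
c,f=stick("g1",93.5,(280,350))
e=np.array([[.988,.156,0],[-.156,.988,0],[0,0,1]])
W=lambda X:np.array([496.3,260.8,39.5])+np.atleast_2d(X)@e
print("pred base",proj(c,W([(-18,18,0),(0,18,0),(18,18,0),(0,18,11)])),"top edge",proj(c,W([(0,17.5,54),(0,-17.5,54)])))
g=f[...,1].astype(int)
for x in(308,322):print(x,[(y,int(g[y,x])) for y in range(165,200)])
cv2.imwrite("pics/x.png",f)
E
```

```text
p1 [ 281  274   71   64 4331] side mm 26.44588117618113 centre [[496.44058479 262.08096532 276.06771305]]
tcp [497.21860664 261.52259983 260.86771305]
g1 [ 298  195   37   36 1297] side mm 26.19684197745976 centre [[496.40174666 261.15756562  93.5       ]]
pred base [[295.21598829 173.23193439]
 [316.19380796 173.25926531]
 [337.16987954 173.30166592]
 [316.21577335 175.83235399]] top edge [[316.32027806 188.97630362]
 [316.21034576 235.86583186]]
308 [(165, 137), (166, 136), (167, 92), (168, 18), (169, 11), (170, 12), (171, 13), (172, 16), (173, 15), (174, 12), (175, 21), (176, 65), (177, 101), (178, 110), (179, 110), (180, 111), (181, 111), (182, 110), (183, 108), (184, 113), (185, 111), (186, 110), (187, 112), (188, 116), (189, 174), (190, 214), (191, 215), (192, 216), (193, 190), (194, 115), (195, 39), (196, 37), (197, 37), (198, 39), (199, 39)]
322 [(165, 161), (166, 189), (167, 162), (168, 84), (169, 14), (170, 8), (171, 14), (172, 20), (173, 15), (174, 15), (175, 17), (176, 66), (177, 100), (178, 112), (179, 113), (180, 112), (181, 110), (182, 112), (183, 132), (184, 153), (185, 153), (186, 133), (187, 122), (188, 118), (189, 168), (190, 190), (191, 198), (192, 212), (193, 212), (194, 144), (195, 39), (196, 40), (197, 40), (198, 38), (199, 38)]
```

No slip found: the sticker scale agrees within about 1%. Target TCP is about (550.6, -176.8, 261.5), tilted -0.424 rad about y. Moving there.

Request:
jog_arm([
  {"gripper": 1,"translation": [0.02,-0.15,0],"dr": [0,-0.01,0]},
  {"gripper": 1,"translation": [0.04,-0.3,0],"dr": [0,-0.02,0]},
  {"gripper": 1,"translation": [0.04,-0.3,0],"dr": [0,-0.02,0]},
  {"gripper": 1,"translation": [0.04,-0.3,0],"dr": [0,-0.02,0]},
  {"gripper": 1,"translation": [0.04,-0.3,0],"dr": [0,-0.02,0]},
  {"gripper": 1,"translation": [0.04,-0.3,0],"dr": [0,-0.02,0]},
  {"gripper": 1,"translation": [0.04,-0.3,0],"dr": [0,-0.02,0]},
  {"gripper": 1,"translation": [0.04,-0.3,0],"dr": [0,-0.02,0]},
  {"gripper": 1,"translation": [0.04,-0.3,0],"dr": [0,-0.02,0]},
  {"gripper": 1,"translation": [0.04,-0.3,0],"dr": [0,-0.02,0]},
  {"gripper": 1,"translation": [0.04,-0.3,0],"dr": [0,-0.02,0]},
  {"gripper": 1,"translation": [0.04,-0.3,0],"dr": [0,-0.02,0]},
])

```text
clock: 11.02
eef_pos: [539.7, -86.4, 254.0]
tcp_rot: [3.081, -0.355, 0.169]
contact_force: [0.4, 1.3, -0.3]
opening: 0.399
```

Request:
jog_arm([
  {"gripper": 1,"translation": [0.03,-0.3,0],"dr": [0,-0.02,0]},
  {"gripper": 1,"translation": [0.02,-0.3,0],"dr": [0,-0.02,0]},
  {"gripper": 1,"translation": [0.01,-0.2,0],"dr": [0,0,0]},
  {"gripper": 1,"translation": [0,-0.12,0],"dr": [0,0,0]},
  {"gripper": 1,"translation": [0,0,0],"dr": [0,0,0]},
  {"gripper": 1,"translation": [0,0,0],"dr": [0,0,0]},
  {"gripper": 1,"translation": [0,0,0],"dr": [0,0,0]},
  {"gripper": 1,"translation": [0,0,0],"dr": [0,0,0]},
  {"gripper": 1,"translation": [0,0,0],"dr": [0,0,0]},
])

```text
clock: 11.77
eef_pos: [547.2, -175.6, 255.2]
tcp_rot: [3.071, -0.418, 0.175]
contact_force: [0.4, -0.1, -0.5]
opening: 0.402
```

```bash
cat > chk.py <<'E'
from h import *
G=np.array([603.9,-177.75,143.2]);n=np.array([-.411,.007,.9115]);n/=np.linalg.norm(n)
def chk():
    p,R=tool();tip=p+R@[0,-0.5,49.8];d=G+80*n-tip;rv=np.cross(-R[:,2],n)
    print("tcp",p,"shift needed",np.round(d/100,4),"dr needed",np.round(rv/(np.pi/2),4));return p,R
E
python3 - <<'E'
from chk import *
p,R=chk();s=r.sense();print(s["clock"],s["opening"],s["qpos"],s["qvel"].round(3))
c,f=snap("f1")
def W(X):X=np.atleast_2d(X).astype(float);return p+np.c_[X[:,0],-X[:,1],38.8-X[:,2]]@R.T
pr=[(-13.1,13.1,54),(13.1,13.1,54),(13.1,-13.1,54),(-13.1,-13.1,54),(-18,18,0),(18,18,0)]
C=cv2.resize(f[180:350,240:400],None,fx=3,fy=3,interpolation=2)
for q in proj(c,W(pr)):cv2.circle(C,tuple(np.int32((q-[240,180]+.5)*3)),2,(0,255,0),-1)
D=np.zeros((600,800,3),np.uint8);D[:510,:480]=C
for i,(nm) in enumerate(("scene","side")):
    cc=r.calibration(nm);g=r.grab_frame(nm);cv2.imwrite(f"pics/f_{nm}.png",g);u,v=np.int32(proj(cc,G+60*n)[0]);q=cv2.resize(g[v-35:v+35,u-38:u+38],None,fx=4,fy=4,interpolation=2)
    o=np.array([u-38,v-35])
    for X,col in((G,(0,255,255)),(G+80*n,(0,255,0)),(G+91*n,(255,0,255)),(G+145*n,(255,255,0))):cv2.circle(q,tuple(np.int32((proj(cc,X)[0]-o+.5)*4)),2,col,-1)
    D[i*300:i*300+280,490:490+304]=q
cv2.imwrite("pics/m7.png",D)
E
```

```text
tcp [ 547.24473992 -175.57433366  255.22442559] shift needed [ 0.0338 -0.0214  0.0633] dr needed [-0.0044 -0.     -0.002 ]
11.7667 0.402440212236225 [-0.40250069  0.11566342  2.01856016  0.27670129  0.63273425 -0.75485051] [-0.001 -0.001 -0.004  0.002  0.002 -0.003]
```

View pics/m7.png

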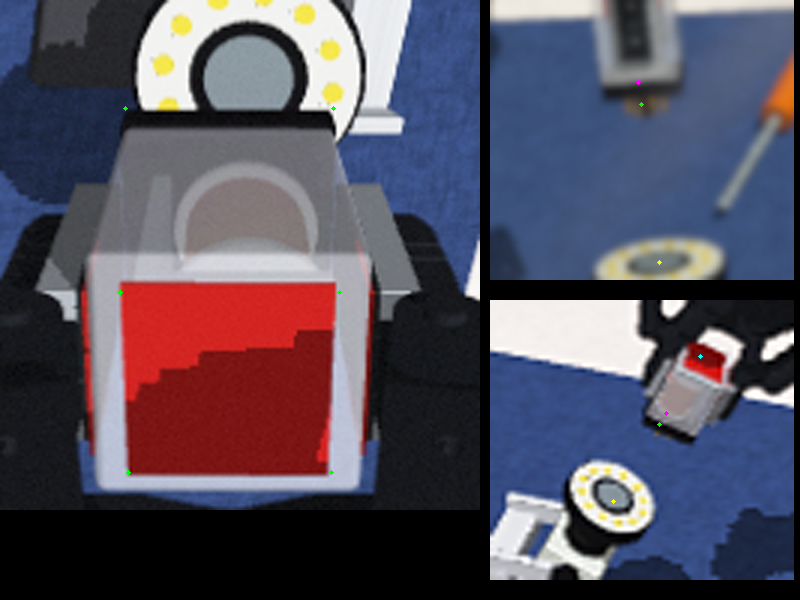

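The overlay matches the held relay, so there's no noticeable tilt in the grip. The pins point down the optical axis. Applying the small final correction.

Request:
jog_arm([
  {"gripper": 1,"translation": [0.017,-0.01,0.032],"dr": [-0.0022,0,-0.001]},
  {"gripper": 1,"translation": [0.017,-0.01,0.032],"dr": [-0.0022,0,-0.001]},
  {"gripper": 1,"translation": [0,0,0],"dr": [0,0,0]},
  {"gripper": 1,"translation": [0,0,0],"dr": [0,0,0]},
  {"gripper": 1,"translation": [0,0,0],"dr": [0,0,0]},
  {"gripper": 1,"translation": [0,0,0],"dr": [0,0,0]},
  {"gripper": 1,"translation": [0,0,0],"dr": [0,0,0]},
  {"gripper": 1,"translation": [0,0,0],"dr": [0,0,0]},
])

```text
clock: 12.58
eef_pos: [550.8, -178.5, 261.8]
tcp_rot: [3.063, -0.417, 0.173]
contact_force: [0.4, -0.5, -1.1]
opening: 0.407
```

```bash
python3 - <<'E'
from chk import *
p,R=chk();s=r.sense();print(s["clock"],s["opening"],s["contact_force"])
# independent check: orange pin pixels in scene and side views
cs,px=[],[]
for nm in("scene","side"):
    c=r.calibration(nm);g=r.grab_frame(nm);h=cv2.cvtColor(g,cv2.COLOR_BGR2HSV).astype(int);u,v=proj(c,G+80*n)[0].astype(int)
    m=np.zeros(h.shape[:2],bool);m[v-8:v+12,u-9:u+9]=((h[...,0]>8)&(h[...,0]<30)&(h[...,1]>70))[v-8:v+12,u-9:u+9]
    B=blobs(m,2);print(nm,"target px",proj(c,G+80*n)[0].round(1),B)
    k=np.argwhere(m)
    if len(k): cs.append(c);px.append(k.mean(0)[::-1])
if len(cs)==2:
    X,e=tri(cs,px);print("pins tri",X,e,"along/offset",(X-G)@n,np.linalg.norm((X-G)-((X-G)@n)*n))
E
```

```text
tcp [ 550.78096571 -178.46909232  261.76760613] shift needed [-0.0018  0.0116 -0.0021] dr needed [0.0003 0.0002 0.0001]
12.5833 0.40655028623602346 [ 0.44232214 -0.46783786 -1.14799074]
scene target px [218.3 189.7] [([216.0, 188.2], [213, 187, 7, 4, 23])]
side target px [330.9 131.6] []
```

Request:
jog_arm([
  {"gripper": 1,"translation": [-0.002,0.011,-0.002],"dr": [0,0,0]},
  {"gripper": 1,"translation": [0,0,0],"dr": [0,0,0]},
  {"gripper": 1,"translation": [0,0,0],"dr": [0,0,0]},
  {"gripper": 1,"translation": [0,0,0],"dr": [0,0,0]},
  {"gripper": 1,"translation": [0,0,0],"dr": [0,0,0]},
  {"gripper": 1,"translation": [0,0,0],"dr": [0,0,0]},
  {"gripper": 1,"translation": [0,0,0],"dr": [0,0,0]},
  {"gripper": 1,"translation": [0,0,0],"dr": [0,0,0]},
])

```text
clock: 13.35
eef_pos: [550.7, -177.4, 261.7]
tcp_rot: [3.063, -0.417, 0.173]
contact_force: [-0.7, -0.4, -0.3]
opening: 0.408
```

```bash
python3 - <<'E'
from chk import *
p,R=chk();s=r.sense();print(s["clock"],s["opening"],s["contact_force"])
D=np.zeros((400,800,3),np.uint8);k=5
for i,nm in enumerate(("scene","side")):
    cc=r.calibration(nm);g=r.grab_frame(nm);u,v=np.int32(proj(cc,G+55*n)[0]);q=cv2.resize(g[v-40:v+40,u-39:u+39],None,fx=k,fy=k,interpolation=2);o=np.array([u-39,v-40])
    for X,col in((G,(0,255,255)),(G+80*n,(0,255,0))):cv2.circle(q,tuple(np.int32((proj(cc,X)[0]-o+.5)*k)),2,col,-1)
    D[:,i*400:i*400+390]=q;print(nm,o)
cv2.imwrite("pics/m8.png",D)
E
```

```text
tcp [ 550.66489372 -177.3898162   261.66668124] shift needed [-0.0007  0.0008 -0.0012] dr needed [0.0003 0.0003 0.0002]
13.35 0.40760489065810995 [-0.69048424 -0.4164687  -0.32786878]
scene [180 162]
side [288  97]
```

View pics/m8.png

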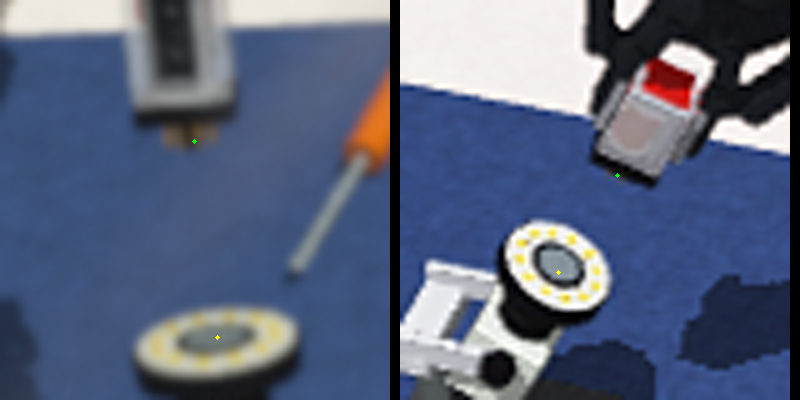

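The kinematic check shows pins within 0.2 mm and 0.1° of target. The scene view puts them within about 1 px (about 2 mm). The relay is clear of everything and still. Handing in.

```bash
python3 -c "
from rig import r
print(r.sign_off());s=r.sense();print(s['clock'],s['opening'],s['eef_pos'])"
```

```text
the job is handed in; nothing more can be done
None
the job is handed in; nothing more can be done
```

I swung clip a flat and pulled the red-stickered relay straight up out of socket a. It is now held still in the gripper, pins facing the inspection lens, and I handed the job in at about 13.4 s of the 54 s allowed.

**Last checks:**
- **Position:** by the arm's own pose, the pin tips are within about 0.2 mm of the focus point (80 mm from the glass), on the optical axis to within about 0.1°. That relies on my camera-based estimate of the lens, good to about 2 mm and 1°.
- **Grip:** overlaying the expected outline on the wrist picture showed no noticeable slip or tilt. The opening stayed steady at 0.40–0.41, and the last force reading was under 1 N.
- **Rest of the scene:** the other two clips were seen closed when I last looked at the panel, just after pulling the relay out. I never went near the screwdriver, and I did not touch the camera.

**Disagreement:** the scene camera put the pins about 1 pixel (1.5–2 mm) towards -y of the target. That is within its calibration error, so I left it. My automatic pin search in the side view found no pins, and by eye that view agreed only roughly, to about 1 pixel.

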